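# Set up the cookie-mould stand and steady it

## Robot

A 6-joint arm with a two-finger parallel gripper is mounted at the origin on the work surface. World frame = base frame: x ahead of the robot, y to its left, z up, the work surface at z = 0. Lengths are in m, angles in rad, forces in N, time in s.
With the tool pointing down it reaches from about 0.25 to 0.725 m from the base axis. Payload 4 kg.
Tool frame: the origin (TCP) lies at the very end of the fingers, on their centre line; the grasp point (between the pads) lies 19 mm behind it; z points along the fingers, y is the line along which they close (so a half turn about z gives the same grasp; the last joint's range is limited). The gripper opens to 85 mm and grips with 20 to 120 N. Pads are 22 mm wide; open, the fingers measure 114 mm over their backs; the gripper's body (76 mm by 85 mm) begins 54 mm behind the grasp point. The pads swing forward as they close: fully open they stand 13 mm farther back than shut.
Start: joints at [-1.167, 0.241, 0.005, 1.335, 0, 1.571], TCP at [0.196, -0.46, 0.231] pointing down, gripper open.
Joint ranges: [-2.72, 2.72], [-1.05, 1.87], [-1.09, 1.28], [-1.99, 2.15], [-1.42, 1.44], [-3.14, 3.14]. Speed limits (rad/s): [2.79, 2.79, 3.14, 3.14, 3.14, 3.14].

## Interface

Orientations are given as a unit quaternion [x, y, z, w].
In Python, from workcell import bot, vision, workorder gives the robot as it stands.
- The arm moves only by the shell command python3 -m creep 'ROWS' [OPENING]. ROWS is JSON, a list of rows, each a list of 2 entries, a list of its own where there are three numbers: the shift along the tool's x, y, z in mm, then the turn, a rotation vector about the tool's x, y, z in rad. In form: [[[dx, dy, dz], [wx, wy, wz]], ...]. A call has 1 to 12 rows; each row shifts and turns the commanded pose from where the row before left it, along the tool's axes as they then stand; what a row does not reach is not made up. A row lasts 1/8 s, in which the tool goes at most 62.5 mm and 10.7 degrees, less where a joint would pass 70% of its speed; a pose out of reach is approached as far as the arm can. A call is refused whole if a number of a shift passes 62.5 or a number of a turn 0.188, either way. A call with a gripper value outside its range is refused whole. OPENING is the finger opening in mm, from 0 to 85.4, set as the call begins (- or left out, the last holds). The fingers move at their own pace and stop on an object; the grip force is fixed at half the most. Time passes only in rows, so rows that do not move let the fingers close. It gives the time, the measured TCP pose, the force, the opening and the grip force at its end, in the units of the state.
- bot.get_obs(): the state, without advancing time (a new reading comes with each control period).
- vision.camera(name): name is "scene" or "side" or "wrist"; returns a dict with "image" (384x512x3 uint8, blue, green, red), "z_map" (384x512 float32, m along the optical axis (not along the pixel's ray), 0 where there is no reading), "K" (3x3 intrinsics, pixels), "k1" (the pictures are not rectified: a ray, as slopes to the right and down, at radius r is drawn at 1 + k1 r^2 times it, then the intrinsics apply), "rvec" (rotation vector, rad) and "tvec" (3), from world to camera coordinates, as OpenCV has them; the wrist camera has in their place "tool_from_camera" (4x4, takes a point from camera to tool coordinates, whose origin is the TCP and whose axes are the flange's). Camera axes: x right, y down, z forward; pixel columns grow to the right and rows downward; lengths in m; the calibration is good to about 2 mm. A picture is of the moment at which its call begins: read the wrist's pose just before it.
- workorder.job_done(): hands the job in; it is judged then, once.
Trained networks look in a picture, given as the dict that the camera call returned (one of the last four; its "shot" number tells which), for a name from the list of things; names that differ only in an ending like _2 or _b are one class to them, and where a whole thing is asked for, a point or a joint stands for the part that bears it (a point fixed in the world has none). Each returns a list of dicts, best first, with "score" (0 to 1); they miss things now and then, are a little off and sometimes report something else, mostly with a low value. They report only what shows in the picture. A call takes as long as a camera call.
- vision.spot_in(picture, query): "position" ([column, row] in pixels, amid what is visible of it).
- vision.place_of(picture, query): "position" ([column, row] in pixels: a listed point, or the origin of a listed thing).
The state is a dict: "clock": time; "joint_pos": joint angles; "joint_vel": joint speeds; "tau": joint torques, N m; "eef_pos": TCP position; "tool_rot": TCP orientation; "ft_force": force on the tool from outside, world axes, zero at the start; "ft_torque": the same for the moment, N m; "grip_width": finger opening in m; "grasp_force": force on a finger pad.
Only numpy, scipy, OpenCV 4.12 (cv2) and the standard library are available. Lean on these libraries where they do the work, as an engineer would, in place of code of your own. Each camera call takes 0.05 s, during which the arm holds its last target. There are 200 camera calls.

## Task

Set up the folding wooden stand for the cookie moulds: first flip its steel kickstand up over its top point so that it drops fully down on the other side, then raise the frame upright by its top rail until the kickstand's foot rests on the base plank. Empty like this it tips forward again by itself, so finish still holding the top rail, with the frame upright and its foot kept on the plank; do not let go. Leave the mould, jar, cutter and bowl standing around it where they are.

Things in the scene. Friction and masses are not known exactly. Their poses are not given: they have to be found in the camera images.
- stand: Base plank of the stand, brown wood, 260 x 220 x 20 mm, fixed to the bench. Origin on the bench surface straight below the frame's hinge axis; x points to the back of the stand (kickstand side, away from the robot), y along the hinge axis, z up. The plank reaches 120 mm before and 140 mm behind the origin. Blocks at y = +-98 mm, up to z = 50 mm, carry the hinge.
- frame_hinge (a point): Middle of the frame's hinge axis, 35 mm above the bench. The axis runs along the stand's y.
- frame (a joint): Tilt of the frame (0.6 kg) about its hinge, rad. 0: tipped 0.70 forward (to the stand's -x, the robot) on its stop, as at the start. Grows as it is raised; 0.70 is vertical. Kickstand down, the foot meets the plank at about 0.64, which is upright; else nothing stops it before 1.0. Swings freely, falls forward if let go; lifting takes about 3 N at the rail.
- rail: Top rail of the frame: wooden dowel, 16 mm in diameter, 128 mm long between two 22 mm wide uprights, parallel to the hinge axis, 250 mm from it; it can turn in its sockets about its own length. Origin at its middle, y along it. At the start about 226 mm above the bench and 161 mm nearer the robot than the hinge. The uprights end 6 mm above the rail's axis.
- kickstand_hub (a point): Pivot of the kickstand on the back of the frame's middle crossbar, 110 mm up the frame from the hinge axis and 30 mm behind the frame's mid plane. The pivot axis is the frame's x (its back direction).
- kickstand (a joint): Swing of the kickstand about its hub, rad. 0: folded, on its stop, 0.60 to the stand's +y side of its top point. Grows as the foot swings over the top to the stand's -y and down: 0.60 is the top; past it, it falls by its own weight in about 1 s to its lower stop at 3.74 (it rests at 3.70 to 3.74), pointing straight down the frame. Before the top it falls back. Moves easily (under 1 N at the foot).
- foot: Foot of the kickstand: black rubber ball, 16 mm in diameter, origin at its centre, on a straight steel bar 10 mm thick, 130 mm long from the hub. It lies 122 mm from the pivot axis and 55 mm behind the hub. Folded it is about 250 mm above the bench, 90 mm farther from the robot than the rail, the bar nearly upright under it but leaning sideways; at the top point 265 mm high.
- mould: Bystander: square carved wooden cookie mould, 100 x 100 x 20 mm, lying flat. Origin at the centre of its underside.
- jar: Bystander: closed glass jar, 68 mm in diameter, 100 mm high, standing. Origin at the centre of its underside.
- cutter: Bystander: round steel cookie cutter, 68 mm in diameter, 28 mm high. Origin at the centre of its underside.
- bowl: Bystander: small white bowl, 110 mm in diameter, 50 mm high. Origin at the centre of its underside.

How it is judged:
By the outcome, as a careful person would: the job done as asked, in the order asked, and still so for the second after the job is handed in, while the arm keeps its last pose, push and grip.
It also fails if it takes over 43 s, if anything falls off the work surface, if the arm or the gripper's body presses on something with over 40 N, if the wrist force passes 120 N, or if a joint passes its speed limit or range.

## Working session

There is one attempt and no reset: what is moved stays moved. The work goes in short steps, Python scripts to look and compute and a shell command to move; the robot and the scene stay as the last step left them, time stands still between calls to the robot, and variables do not carry over. Pictures are saved under pics/ and viewed, at most 10 in all, crops included, and the job is handed in when it is done.

```bash
mkdir -p pics; ls; cat > h.py <<'E'
import numpy as np, cv2
from scipy.spatial.transform import Rotation as R
from workcell import bot, vision, workorder
def ray(p,uv):
    n=cv2.undistortPoints(np.array([[uv]],float),p["K"],np.array([p["k1"],0,0,0,0.]))[0,0]
    # (cv2 model: x*(1+k1 r^2))
    d=np.array([n[0],n[1],1.])
    if "rvec" in p:
        Rm=cv2.Rodrigues(np.array(p["rvec"],float))[0]; t=np.array(p["tvec"],float).ravel()
        return -Rm.T@t, Rm.T@d
    T=p["T"]@np.array(p["tool_from_camera"]); return T[:3,3],T[:3,:3]@d
def shot(name):
    o=bot.get_obs(); p=vision.camera(name)
    if name=="wrist":
        T=np.eye(4);T[:3,:3]=R.from_quat(o["tool_rot"]).as_matrix();T[:3,3]=o["eef_pos"]; p["T"]=T
    return p
def depth_pt(p,uv):
    c,d=ray(p,uv); u,v=int(round(uv[0])),int(round(uv[1]))
    w=p["z_map"][max(v-2,0):v+3,max(u-2,0):u+3]; w=w[w>0]
    return c+d*np.median(w) if w.size else None
def tri(rs):
    A=np.zeros((3,3));b=np.zeros(3)
    for c,d in rs:
        d=d/np.linalg.norm(d);P=np.eye(3)-np.outer(d,d);A+=P;b+=P@c
    x=np.linalg.solve(A,b)
    return x,[np.linalg.norm(np.cross(x-c,d/np.linalg.norm(d))) for c,d in rs]
E
cat > a.py <<'E'
from h import *
np.set_printoptions(precision=3,suppress=True)
o=bot.get_obs();print(o["clock"],o["eef_pos"],o["tool_rot"])
P={n:shot(n) for n in("scene","side")}
for n,p in P.items(): cv2.imwrite(f"pics/{n}0.png",p["image"])
for q in["stand","frame_hinge","rail","kickstand_hub","foot","mould","jar","cutter","bowl"]:
    rs=[]
    for n,p in P.items():
        r=vision.place_of(p,q)
        if r:
            r=r[0];rs.append(ray(p,r["position"]));print(q,n,np.array(r["position"]),round(r["score"],2),depth_pt(p,r["position"]))
    if len(rs)==2: print("   tri",*tri(rs))
for n,p in P.items(): print(n,ray(p,[256,192]))
E
python3 a.py
```

```text
pics
0.0 [ 0.196 -0.459  0.23 ] [ 0.98   0.201 -0.    -0.001]
stand scene [215.2 280.4] 0.64 [ 0.622 -0.102  0.019]
stand side [299.3 296.4] 0.74 [ 0.554 -0.193  0.132]
   tri [ 0.604 -0.094 -0.001] [np.float64(0.0010391812786947736), np.float64(0.001039181278694817)]
frame_hinge scene [213.  267.5] 0.97 [ 0.586 -0.09   0.023]
frame_hinge side [300.1 280.5] 0.84 [ 0.605 -0.084  0.038]
   tri [ 0.603 -0.094  0.045] [np.float64(0.003866226772621571), np.float64(0.0038662267726216793)]
rail scene [164.9 170.4] 0.8 [ 0.452 -0.132  0.23 ]
rail side [231.8 242.1] 0.69 [ 0.452 -0.141  0.235]
   tri [ 0.453 -0.133  0.23 ] [np.float64(0.0015701428006263886), np.float64(0.0015701428006263728)]
kickstand_hub scene [201.4 224.1] 0.93 [ 0.567 -0.101  0.145]
kickstand_hub side [280.9 258.6] 0.72 [ 0.549 -0.112  0.143]
   tri [ 0.553 -0.098  0.131] [np.float64(0.0024671637308275865), np.float64(0.002467163730827563)]
foot scene [212.8 161.6] 0.54 [ 0.516 -0.042  0.259]
foot side [255.  185.7] 0.6 [ 0.519 -0.041  0.26 ]
   tri [ 0.518 -0.043  0.261] [np.float64(0.0007839136603348515), np.float64(0.0007839136603348357)]
mould scene [227.3 209.5] 0.57 [0.402 0.043 0.022]
mould side [176.7 266.3] 0.92 [0.375 0.034 0.022]
   tri [0.377 0.055 0.001] [np.float64(0.000620754508460356), np.float64(0.0006207545084604158)]
jar scene [143.5 312. ] 0.91 [ 0.645 -0.273  0.041]
jar side [339.4 362.7] 0.91 [ 0.594 -0.292  0.066]
   tri [ 0.616 -0.266  0.01 ] [np.float64(0.004441225833689011), np.float64(0.0044412258336890675)]
cutter scene [121.3 269.6] 0.68 [ 0.463 -0.278  0.001]
bowl scene [264.4 239.3] 0.74 [0.544 0.078 0.004]
bowl side [247.2 243.4] 0.97 [ 0.503 -0.051  0.136]
   tri [0.542 0.08  0.003] [np.float64(0.0007909938205333205), np.float64(0.0007909938205333256)]
scene (array([ 1.18 , -0.335,  0.675]), array([-0.705,  0.427, -0.566]))
side (array([ 0.322, -0.667,  0.756]), array([ 0.239,  0.753, -0.613]))
```

View pics/scene0.png

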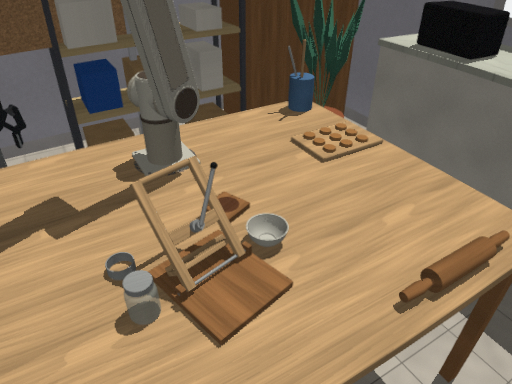

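View pics/side0.png

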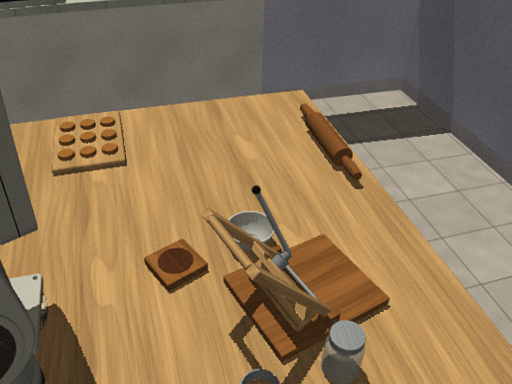

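The scene view shows the foot at about (213,165), the rail from (137,187) to (193,160), the bowl at (267,230), and the jar and cutter at left. The side view shows the foot at (256,189) and the mould at (176,262), clear of the frame. I'll fit the stand pose next.

```bash
cat > fit.py <<'E'
from h import *
from scipy.optimize import least_squares
np.set_printoptions(precision=4,suppress=True)
def model(q=0.,k=0.):
    t=.7-q; up=np.array([-np.sin(t),0,np.cos(t)]);bk=np.array([np.cos(t),0,np.sin(t)]);y=np.array([0,1.,0])
    H=np.array([0,0,.035]);hub=H+.11*up+.03*bk;a=.6-k
    return dict(frame_hinge=H,rail=H+.25*up,kickstand_hub=hub,foot=hub+.055*bk+.122*(np.cos(a)*up+np.sin(a)*y))
def world(v,loc): 
    c,s=np.cos(v[2]),np.sin(v[2]); return np.array([v[0]+c*loc[0]-s*loc[1],v[1]+s*loc[0]+c*loc[1],loc[2]+v[3]])
def fit(obs,m):   # obs: (name, c, d); ray distance residuals
    f=lambda v:np.concatenate([np.cross(world(v,m[n])-c,d/np.linalg.norm(d)) for n,c,d in obs]+[[v[3]*.3]])
    r=least_squares(f,[.6,-.09,.24,0.],loss="soft_l1",f_scale=.003); return r.x,r.fun
E
cat > b.py <<'E'
import sys
from fit import *
obs=[];m=model()
for n in sys.argv[1:]:
    p=shot(n)
    if n=="wrist": print(p["tool_from_camera"])
    for q in m:
        r=vision.place_of(p,q)
        if r and r[0]["score"]>.4: obs.append((q,*ray(p,r[0]["position"])))
v,f=fit(obs,m);print("x y yaw dz",v)
for i,(q,c,d) in enumerate(obs): print(q,np.linalg.norm(f[3*i:3*i+3])*1e3)
for q in m: print(q,world(v,m[q]))
o=bot.get_obs();print(o["clock"],o["eef_pos"],R.from_quat(o["tool_rot"]).as_matrix())
E
python3 b.py scene side wrist
```

```text
[[ 0.0003 -0.954  -0.2997  0.076 ]
 [ 1.      0.0003  0.     -0.0003]
 [ 0.0001 -0.2997  0.954  -0.1436]
 [ 0.      0.      0.      1.    ]]
x y yaw dz [ 0.6027 -0.0903  0.273   0.0022]
frame_hinge 1.1384551268754437
rail 6.384482000629525
kickstand_hub 4.542403377347511
frame_hinge 5.245877283862329
rail 1.5697129339646334
kickstand_hub 2.0765612429018234
foot 96.31258423475082
frame_hinge [ 0.6027 -0.0903  0.0372]
rail [ 0.4477 -0.1337  0.2284]
kickstand_hub [ 0.5566 -0.1032  0.1406]
foot [ 0.5161 -0.043   0.2531]
1.75 [ 0.1965 -0.4598  0.2313] [[ 0.9196  0.3929  0.    ]
 [ 0.3929 -0.9196  0.    ]
 [ 0.     -0.     -1.    ]]
```

```bash
python3 -m creep '[[[0,0,-60],[0,0,0.085]],[[0,0,-60],[0,0,0.085]],[[60,0,0],[0,0,0]],[[50,-30,0],[0,0,0]],[[0,-60,0],[0,0,0]],[[0,-60,0],[0,0,0]],[[0,-60,0],[0,0,0]],[[0,-60,0],[0,0,0]],[[0,0,0],[0,0,0]]]' 0
```

```text
clock: 2.88
eef_pos: [0.2398, -0.1689, 0.3521]
tool_rot: [0.993, 0.119, 0.001, 0.001]
ft_force: [0.2, -0.4, -0.0]
grip_width: 0.0001
grasp_force: 0.0
```

```bash
python3 -m creep '[[[40,-12,-50],[0,0,0]],[[45,-12,-50],[0,0,0]],[[45,-12,0],[0,0,0]],[[45,-14,0],[0,0,0]],[[0,0,0],[0,0,0]]]' 0; cat > c.py <<'E'
from fit import *
p=shot("wrist");s=shot("scene");d=shot("side");cv2.imwrite("pics/w1.png",p["image"])
obs=[];m=model()
for P,n in((p,"w"),(s,"s"),(d,"d")):
    for q in m:
        for r in vision.place_of(P,q)[:2]:
            if n=="w":print(q,np.array(r["position"]),round(r["score"],2),depth_pt(P,r["position"]))
            if r["score"]>.5: obs.append((q,*ray(P,r["position"])))
v,f=fit(obs,m);print("x y yaw dz",v)
for i,(q,c,e) in enumerate(obs): print(q,f[3*i:3*i+3]*1e3)
for q in m: print(q,world(v,m[q]))
E
python3 c.py
```

```text
clock: 3.5
eef_pos: [0.3973, -0.0846, 0.4434]
tool_rot: [0.993, 0.118, -0.001, -0.0]
ft_force: [0.1, -0.2, -0.2]
grip_width: 0.0
grasp_force: 0.0
frame_hinge [290.2  20. ] 0.79 [ 0.6006 -0.091   0.0376]
rail [304.7 129.1] 0.7 [ 0.4479 -0.1288  0.2351]
kickstand_hub [299.   37.8] 0.57 [ 0.5562 -0.1031  0.1501]
kickstand_hub [186.  134.1] 0.17 [0.3726 0.0471 0.0225]
foot [245.8  45.1] 0.7 [ 0.5158 -0.0439  0.2594]
x y yaw dz [ 0.6041 -0.0921  0.2451  0.0012]
frame_hinge [0.9951 3.1067 0.0962]
rail [ 1.0057  0.4744 -0.1513]
kickstand_hub [-0.1948 -0.5507  0.0081]
foot [-0.9785  1.9276  0.0013]
frame_hinge [-2.3138  2.1756  2.9145]
rail [ 2.8676  2.2748 -3.6575]
rail [  48.0506 -205.1521 -172.0798]
kickstand_hub [ 0.6294  0.9192 -0.335 ]
foot [0.3416 1.7726 0.6921]
frame_hinge [ 6.1831 -0.8055  1.7823]
rail [-2.933  -3.2915 -4.0371]
kickstand_hub [-0.9468 -1.0073 -1.2831]
foot [-296.9772    2.6374 -112.8744]
foot [-2.8007  0.4817 -0.4981]
frame_hinge [ 0.6041 -0.0921  0.0362]
rail [ 0.4479 -0.1312  0.2274]
kickstand_hub [ 0.5576 -0.1037  0.1397]
foot [ 0.5188 -0.0424  0.2521]
```

View pics/w1.png

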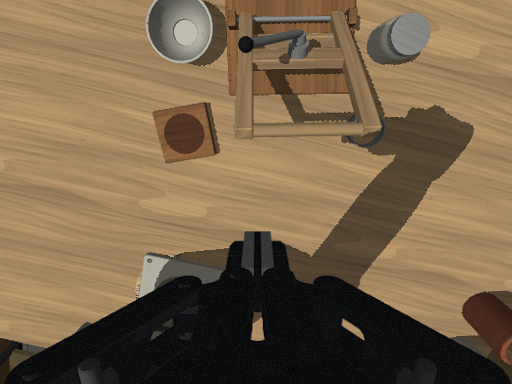

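The wrist view shows the foot at (246,45) and the rail at about row 129, columns 245–380. The fit agrees with the given heights within a few mm. I'll go to the +y side of the foot and push.

```bash
python3 -m creep '[[[43,-18,34],[0,0,0]],[[43,-18,34],[0,0,0]],[[43,-18,34],[0,0,0]],[[0,0,42],[0,0,0]],[[0,0,42],[0,0,0]],[[0,0,42],[0,0,0]],[[0,0,0],[0,0,0]]]' 0; cat > pic.py <<'E'
import sys
from h import *
ps=[shot(n)["image"] for n in("scene","side")]
cv2.imwrite(f"pics/{sys.argv[1]}.png",cv2.resize(np.hstack([ps[0][110:350,90:330],ps[1][130:370,170:410]]),(800,400)))
E
python3 pic.py p1
```

```text
clock: 5.12
eef_pos: [0.5048, -0.0027, 0.2136]
tool_rot: [0.993, 0.117, -0.004, -0.0]
ft_force: [-0.5, 0.2, -0.7]
grip_width: 0.0002
grasp_force: 0.0
```

View pics/p1.png

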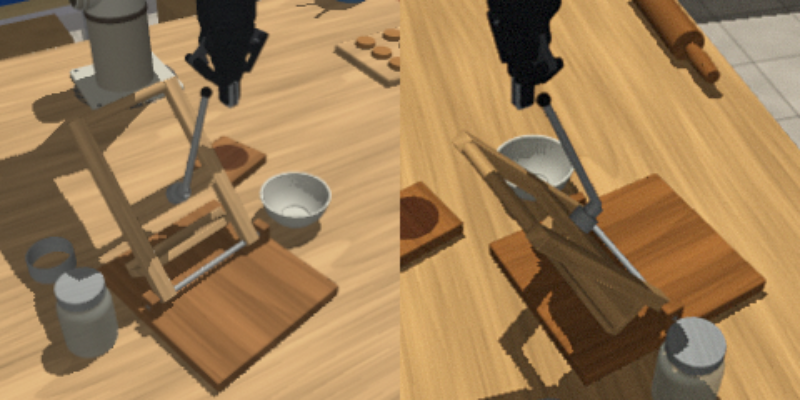

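The gripper is on the +y side of the foot, clear of everything (scene half: fingers at (230,95), foot at (205,92)). I'll shift 8 mm back and push across.

```bash
python3 -m creep '[[[8,0,0],[0,0,0]],[[0,22,0],[0,0,0]],[[-1,22,0],[0,0,0]],[[-2,22,0],[0,0,0]],[[-3,22,0],[0,0,0]],[[-3,22,0],[0,0,0]],[[-1,22,0],[0,0,0]]]' 0; python3 pic.py p2
```

```text
clock: 6.1
eef_pos: [0.5462, -0.1299, 0.2226]
tool_rot: [0.993, 0.119, 0.011, -0.0]
ft_force: [0.8, -0.3, 1.1]
grip_width: 0.0004
grasp_force: 0.0
```

View pics/p2.png

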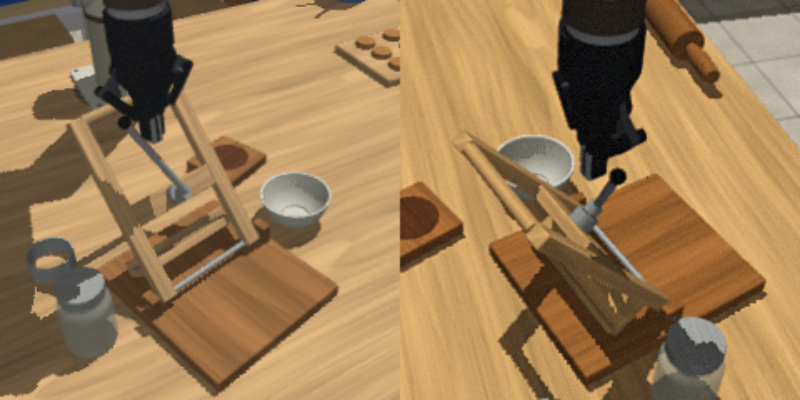

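The bar is past the top and falling to -y (scene half: foot at (123,122)). I'll raise clear and check.

```bash
python3 -m creep '[[[0,-20,-40],[0,0,0]],[[-40,0,-50],[0,0,0]],[[-50,0,-30],[0,0,0]],[[-50,0,0],[0,0,0]],[[0,0,0],[0,0,0]],[[0,0,0],[0,0,0]],[[0,0,0],[0,0,0]],[[0,0,0],[0,0,0]]]' 0; python3 pic.py p3; python3 -c "
from h import *
print(bot.get_obs()['joint_pos'])"
```

```text
clock: 7.2
eef_pos: [0.3971, -0.1442, 0.3354]
tool_rot: [0.993, 0.117, -0.0, -0.0]
ft_force: [-0.4, -0.1, 0.5]
grip_width: -0.0003
grasp_force: 0.0
[-3.48611113e-01  6.34057566e-02  6.14614518e-02  1.56996396e+00
  1.37930919e-06  2.55847255e+00]
```

View pics/p3.png

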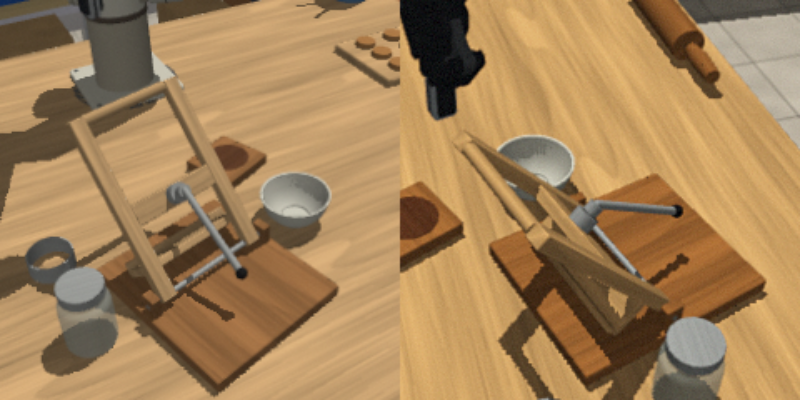

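The kickstand is fully down (scene half: foot at (241,272), bar along the frame) and the frame is still on its stop. I'll turn the gripper across the rail and re-measure.

```bash
python3 -m creep '[[[0,0,-20],[0,0,-0.187]],[[0,0,-20],[0,0,-0.187]],[[0,0,0],[0,0,-0.187]],[[0,0,0],[0,0,-0.187]],[[0,0,0],[0,0,-0.187]],[[0,0,0],[0,0,-0.187]],[[0,0,0],[0,0,-0.187]],[[0,0,0],[0,0,-0.187]],[[0,0,0],[0,0,-0.083]],[[0,0,0],[0,0,0]]]' 60; cat > d.py <<'E'
from fit import *
np.set_printoptions(precision=4,suppress=True)
rs=[]
for n in("wrist","scene","side"):
    p=shot(n)
    for q in("rail","foot"):
        for r in vision.place_of(p,q)[:1]:
            print(n,q,round(r["score"],2),depth_pt(p,r["position"]))
            if q=="rail" and r["score"]>.4: rs.append(ray(p,r["position"]))
if len(rs)>1: print(tri(rs))
o=bot.get_obs();M=R.from_quat(o["tool_rot"]).as_matrix()
print(o["eef_pos"],o["joint_pos"],M)
print("shift mm",M.T@(np.array([.4479,-.1312,.208])-o["eef_pos"])*1e3)
E
python3 d.py
```

```text
clock: 8.55
eef_pos: [0.3965, -0.1444, 0.3756]
tool_rot: [0.617, 0.787, -0.0, -0.0]
ft_force: [0.3, -0.2, 0.7]
grip_width: 0.0601
grasp_force: 0.0
wrist rail 0.85 [ 0.4438 -0.13    0.2338]
wrist foot 0.44 [ 0.6727 -0.0759  0.0882]
scene rail 0.94 [ 0.4518 -0.1312  0.2309]
scene foot 0.71 [ 0.4535 -0.1293  0.2297]
side rail 0.79 [ 0.4511 -0.1381  0.2349]
side foot 0.45 [ 0.6663 -0.0814  0.0859]
(array([ 0.4489, -0.1311,  0.2285]), [np.float64(0.0037358913605942817), np.float64(0.0010278900382979675), np.float64(0.003848135308278038)])
[ 0.3963 -0.1444  0.3758] [-0.3494  0.0675  0.1696  1.6729  0.      0.9796] [[-0.2394  0.9709  0.    ]
 [ 0.9709  0.2394 -0.    ]
 [-0.      0.     -1.    ]]
shift mm [  0.4817  53.2359 167.828 ]
```

Rail confirmed at (0.448, -0.131, 0.228). I'll move above it, descend and close.

```bash
python3 -m creep '[[[0,27,25],[0,0,0]],[[0,26,25],[0,0,0]],[[0,0,40],[0,0,0]],[[0,0,40],[0,0,0]],[[0,0,38],[0,0,0]],[[0,0,0],[0,0,0]],[[0,0,0],[0,0,0]]]' 60; python3 -m creep '[[[0,0,0],[0,0,0]],[[0,0,0],[0,0,0]],[[0,0,0],[0,0,0]],[[0,0,0],[0,0,0]],[[0,0,0],[0,0,0]],[[0,0,0],[0,0,0]]]' 0
```

```text
clock: 9.88
eef_pos: [0.4486, -0.132, 0.2093]
tool_rot: [0.617, 0.787, 0.0, 0.001]
ft_force: [0.4, 0.1, -0.5]
grip_width: 0.06
grasp_force: 0.0
clock: 10.62
eef_pos: [0.4486, -0.1319, 0.2091]
tool_rot: [0.616, 0.787, 0.001, 0.001]
ft_force: [0.2, 1.0, 6.1]
grip_width: 0.0138
grasp_force: 58.5
```

The opening is 13.8 mm on a 16 mm dowel, with an upward force on the tool, so the grip may sit a little high. I'll regrasp 5 mm lower and compare.

```bash
python3 -m creep '[[[0,0,0],[0,0,0]],[[0,0,0],[0,0,0]],[[0,0,0],[0,0,0]],[[0,0,5],[0,0,0]],[[0,0,0],[0,0,0]]]' 45;  python3 -m creep '[[[0,0,0],[0,0,0]],[[0,0,0],[0,0,0]],[[0,0,0],[0,0,0]],[[0,0,0],[0,0,0]],[[0,0,0],[0,0,0]]]' 0; python3 pic.py p4
```

```text
clock: 11.25
eef_pos: [0.4473, -0.1316, 0.2021]
tool_rot: [0.617, 0.787, -0.0, -0.001]
ft_force: [0.2, -0.2, -0.8]
grip_width: 0.0453
grasp_force: 0.0
clock: 11.88
eef_pos: [0.4485, -0.1316, 0.203]
tool_rot: [0.616, 0.787, 0.001, 0.0]
ft_force: [4.3, 1.9, -1.2]
grip_width: 0.0143
grasp_force: 58.4
```

View pics/p4.png

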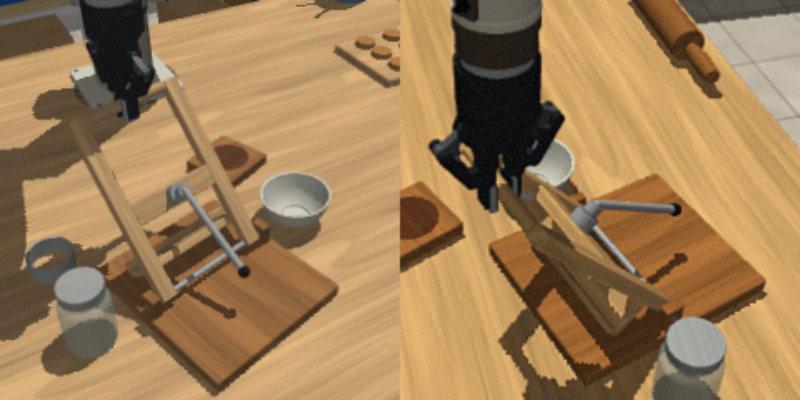

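The fingers hold the rail's middle; kickstand still down. I'll raise along the arc.

```bash
python3 -m creep '[[[0,8,-6.5],[0,0,0]],[[0,8,-6],[0,0,0]],[[0,17,-11],[0,0,0]],[[0,17.5,-9.6],[0,0,0]],[[0,18.3,-8.2],[0,0,0]],[[0,18.8,-6.6],[0,0,0]],[[0,19.3,-5.2],[0,0,0]],[[0,10,-2],[0,0,0]],[[0,0,0],[0,0,0]],[[0,0,0],[0,0,0]]]' 0; python3 d.py
```

```text
clock: 13.22
eef_pos: [0.5602, -0.1022, 0.2577]
tool_rot: [0.616, 0.788, 0.0, -0.002]
ft_force: [-1.4, 4.8, -1.7]
grip_width: 0.0142
grasp_force: 59.8
wrist rail 0.77 [ 0.559  -0.0966  0.2897]
wrist foot 0.54 [ 0.6817 -0.0691  0.0516]
scene rail 0.51 [ 0.5804 -0.1077  0.3038]
scene foot 0.56 [ 0.6924 -0.0702  0.0438]
side rail 0.83 [ 0.5546 -0.1131  0.2963]
side foot 0.67 [ 0.5935 -0.2931  0.0562]
(array([ 0.559 , -0.0994,  0.2877]), [np.float64(0.0014482013748570788), np.float64(0.0024712610000742767), np.float64(0.002244322290838796)])
[ 0.56   -0.1022  0.2577] [-0.1816  0.3758  0.2607  1.4594  0.0019  1.1463] [[-0.2405  0.9706 -0.0033]
 [ 0.9706  0.2405  0.0026]
 [ 0.0033 -0.0026 -1.    ]]
shift mm [  -1.3384 -115.65     49.9683]
```

```bash
python3 -m creep '[[[0,10,-1.5],[0,0,0]],[[0,9,-1],[0,0,0]],[[0,5,-0.4],[0,0,0]],[[0,0,0],[0,0,0]],[[0,0,0],[0,0,0]]]' 0; python3 -m creep '[[[0,5,-0.3],[0,0,0]],[[0,0,0],[0,0,0]],[[0,0,0],[0,0,0]]]' 0;  python3 -m creep '[[[0,3,-0.1],[0,0,0]],[[0,0,0],[0,0,0]],[[0,0,0],[0,0,0]]]' 0
```

```text
clock: 14.3
eef_pos: [0.5835, -0.096, 0.2609]
tool_rot: [0.616, 0.788, 0.0, -0.002]
ft_force: [-1.3, 6.3, -0.8]
grip_width: 0.0144
grasp_force: 59.9
clock: 14.68
eef_pos: [0.5884, -0.0948, 0.2613]
tool_rot: [0.616, 0.788, 0.001, -0.002]
ft_force: [-2.1, 6.5, 0.0]
grip_width: 0.0145
grasp_force: 59.9
clock: 15.05
eef_pos: [0.5903, -0.0943, 0.2614]
tool_rot: [0.616, 0.788, -0.0, -0.003]
ft_force: [-4.3, 5.9, 1.5]
grip_width: 0.0138
grasp_force: 60.0
```

```bash
python3 -m creep '[[[0,2.5,0],[0,0,0]],[[0,0,0],[0,0,0]],[[0,0,0],[0,0,0]]]' 0; python3 -m creep '[[[0,2,0],[0,0,0]],[[0,0,0],[0,0,0]],[[0,0,0],[0,0,0]]]' 0; python3 pic.py p5; python3 d.py
```

```text
clock: 15.42
eef_pos: [0.5914, -0.094, 0.2615]
tool_rot: [0.616, 0.787, -0.001, -0.004]
ft_force: [-8.1, 5.2, 2.5]
grip_width: 0.0143
grasp_force: 60.1
clock: 15.8
eef_pos: [0.5922, -0.0938, 0.2616]
tool_rot: [0.616, 0.787, -0.002, -0.004]
ft_force: [-12.0, 4.5, 4.3]
grip_width: 0.0142
grasp_force: 60.4
wrist rail 0.64 [ 0.5912 -0.0898  0.2937]
wrist foot 0.58 [ 0.6833 -0.0685  0.0337]
scene rail 0.58 [ 0.6118 -0.0995  0.301 ]
scene foot 0.36 [ 0.6907 -0.0708  0.0332]
side rail 0.78 [ 0.583  -0.1086  0.3051]
(array([ 0.592 , -0.0914,  0.2896]), [np.float64(0.0008468427255976891), np.float64(0.0014508167756222697), np.float64(0.0013064941824868011)])
[ 0.5921 -0.0938  0.2616] [-0.1573  0.445   0.3747  1.5099  0.0005  1.1711] [[-0.24    0.9707 -0.0092]
 [ 0.9708  0.24    0.0019]
 [ 0.0041 -0.0085 -1.    ]]
shift mm [  -1.9351 -148.5541   54.8273]
```

View pics/p5.png

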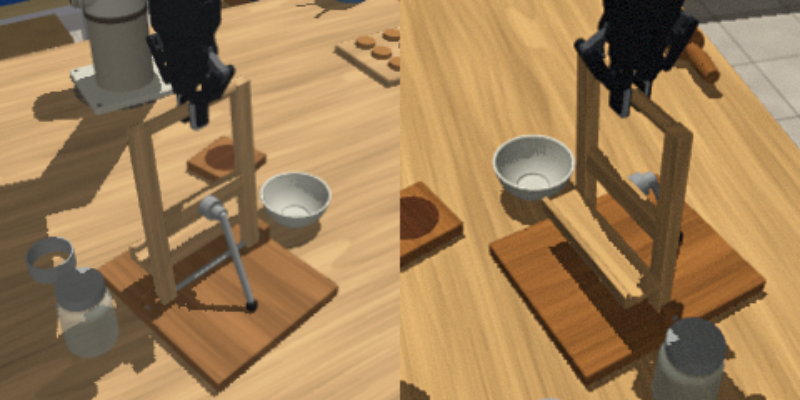

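The frame is upright and the foot is resting on the plank (scene half: (251,305)). The force rises with little movement, so there is firm contact. I'll ease slightly, settle, and hand in while holding.

```bash
python3 -m creep '[[[0,-1.5,0],[0,0,0]],[[0,0,0],[0,0,0]],[[0,0,0],[0,0,0]],[[0,0,0],[0,0,0]],[[0,0,0],[0,0,0]]]' 0; python3 -c "
from h import *
o=bot.get_obs();print(o['eef_pos'],o['ft_force'],o['grasp_force'])
print(workorder.job_done())"
```

```text
clock: 16.98
eef_pos: [0.5915, -0.0939, 0.2615]
tool_rot: [0.616, 0.787, -0.001, -0.004]
ft_force: [-8.8, 4.9, 3.2]
grip_width: 0.0143
grasp_force: 60.3
[ 0.591538   -0.09393374  0.2615282 ] [-8.81752386  4.90396289  3.19480161] 60.252524614334106
the job is handed in; nothing more can be done
None
```

The job is handed in at about 17 s: the kickstand was flipped over its top and dropped fully down, then the frame was raised upright with its foot pressed lightly on the plank, the gripper is still holding the top rail, and the arm did not touch the mould, jar, cutter or bowl.

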